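Find the softest forming pad and set the die on it

TASK

Take the hardness gauge from its stand and press its sprung pin squarely down into the middle of each of the three rubber pads in turn, starting at the knob end of the block, each time until about half of the pin's travel (about 6 N) has gone back into the gauge and never all the way, and feel how far each pad sinks. Put the gauge back upright in its stand, then set the steel die upright on the middle of the softest pad without dropping it and let go. Leave the hammer, the brick and the dish where they are.

Things in the scene. Friction and masses are not known exactly. Their poses are not given: they have to be found in the camera images.
- block: Dark steel block fixed on the bench, 90 mm (x) by 240 mm (y) by 40 mm high, origin at the centre of its underside, z up. A round steel knob (26 mm wide) sticks out of its +y end. On top, in a row along y, 74 mm apart, stand three look-alike black rubber pads, round, 54 mm wide, each in a thin steel seat 66 mm wide; their tops are 18 to 22 mm above the block
- well_1 (a point): Nominal centre of the top of the pad nearest the knob, 60 mm above the bench, axes as the block. The true pad top is up to 2 mm higher or lower (pads differ in thickness, which says nothing about softness). Pressed, a pad's top goes straight down as a spring, at most 16 mm
- well_2 (a point): The same point of the middle pad. One of the three pads is soft (0.7 N per mm), one medium (1.4 N per mm), one hard (2.8 N per mm); which is where changes every time and cannot be seen
- well_3 (a point): The same point of the pad farthest from the knob. Under the die's weight (8 N) the soft, medium and hard pad sink about 11, 6 and 3 mm
- gauge: Hardness gauge, 0.17 kg, upright in its stand at the start. Origin on its axis at the underside of its steel flange (36 mm wide, 6 mm thick), z up along the axis. Above it a round grey barrel to grip, 26 mm wide, from 6 to 70 mm, and a steel cap to 76 mm. Below it a neck 16 mm wide, 25 mm long, and out of that the sprung pin, 6 mm wide, tip 45 mm below the origin when out
- pin_tip (a point): The tip of the gauge's pin; moves with the pin
- pin (a joint): How far the pin has been pushed back into the gauge, 0 (out) to 0.012 m (fully in); its spring takes 0.5 N to start and 1 N more per mm
- stand: Gauge stand fixed on the bench: an upright square aluminium tube, 48 mm outside, 26 mm inside, 60 mm high, on a thin 80 mm wide foot; origin at the centre of its underside. The gauge's neck and pin hang in it and its flange rests on the rim
- stand_top (a point): Centre of the stand's upper rim, where the gauge's origin belongs, 60 mm above the bench
- die: Steel forming die, 0.8 kg, a turned part standing upright on the bench, origin at the centre of its underside, z up: foot 46 mm wide and 40 mm high, above it a stem 28 mm wide to 82 mm, then a head 36 mm wide to 92 mm. Grip it by the stem
- hammer: Hammer, 250 mm long, lying beyond the block; bystander
- brick: Pale soldering brick, 75 x 115 x 30 mm, beyond the block; bystander
- dish: White dish, 90 mm wide, 35 mm high, beyond the block; bystander
There are look-alikes about, which are no part of the job. Leave any purple look-alike of the gauge alone.

How it is judged:
By the outcome, as a careful person would: the job done as asked, in the order asked, and still so for the second after the job is handed in, with the robot touching nothing.
It also fails if it takes over 72 s, if anything falls off the work surface, if the arm or the gripper's body presses on something with over 40 N, if the wrist force passes 120 N, or if a joint passes its speed limit or range.

ROBOT

A 6-joint arm with a two-finger parallel gripper is mounted at the origin on the work surface. World frame = base frame: x ahead of the robot, y to its left, z up, the work surface at z = 0. Lengths are in m, angles in rad, forces in N, time in s.
With the tool pointing down it reaches from about 0.35 to 0.975 m from the base axis. Payload 4.9 kg.
Tool frame: the origin (TCP) lies between the finger pads; the fingertips stand 14 mm ahead of it and the grasp point (between the pads) lies 5 mm behind it (ctrl.tcp_to_tips is the distance from the TCP to the fingertips, in m); z points along the fingers, y is the line along which they close (so a half turn about z gives the same grasp; the last joint's range is limited). The gripper opens to 85 mm and grips with 20 to 120 N. Pads are 22 mm wide; open, the fingers measure 114 mm over their backs; the gripper's body (76 mm by 85 mm) begins 54 mm behind the grasp point. The pads swing forward as they close: fully open they stand 13 mm farther back than shut.
Start: joints at [-1.275, 0.053, 1.613, -0, 1.476, -0.119], TCP at [0.252, -0.572, 0.245] pointing down, gripper open.
Joint ranges: [-3.01, 3.01], [-1.01, 2.22], [0.06, 2.58], [-1.02, 4.17], [0.09, 2.62], [-3.14, 3.14]. Speed limits (rad/s): [2.57, 2.57, 3.14, 3.14, 3.14, 3.14].

INTERFACE

Orientations are given as a unit quaternion [w, x, y, z].
In Python, from rig import ctrl gives the robot as it stands. The module is installed in compiled form; this text tells all that it offers.
- The arm moves only by the tool play_rows, never from a script. Its argument "motion" is a list of rows, each an object with "slide": the shift along the world's x, y, z in mm, a list of three; "twist": the turn about the world's z in rad. A call has 1 to 8 rows; each row is the pose to reach, as a shift and turn from the pose commanded when the call began; what a row does not reach only later rows make up. A row lasts 1/12 s, in which the tool goes at most 41.7 mm and 7.16 degrees, less where a joint would pass 70% of its speed; a pose out of reach is approached as far as the arm can. A call with a gripper value outside its range is refused whole. "claw" is the opening, from 0 (shut) to 1 (fully open), set as the call begins (left out, the last holds). The fingers move at their own pace and stop on an object; "squeeze" is the grip in N (left out, the last holds). Time passes only in rows, so rows that repeat a pose let the fingers close. It gives the time, the measured TCP pose, the force, the opening and the grip force at its end, in the units of the state.
- ctrl.get_obs(): the state, without advancing time (a new reading comes with each control period).
- ctrl.get_image(name): name is "side" or "top" or "wrist"; returns a dict with "frame" (420x560x3 uint8, red, green, blue), "fovy" (degrees; the focal length in pixels is half the picture's height over the tangent of half this angle, whatever the lens; pixels are square), "cx", "cy" (the principal point, pixels), "eye" and "orientation" of the camera in the world. Camera axes: x right, y down, z forward; pixel columns grow to the right and rows downward; lengths in m; the calibration is good to about 2 mm. The wrist camera is an equidistant fisheye: a pixel r from the principal point sees the ray r / f radians off the axis. A picture is of the moment at which its call begins. There is no depth.
- ctrl.hand_in(): hands the job in; it is judged then, once.
The state is a dict: "time_s": time; "q": joint angles; "joint_vel": joint speeds; "joint_efforts": joint torques, N m; "tool_pos": TCP position; "orientation": TCP orientation; "force": force on the tool from outside, world axes, zero at the start; "moment": the same for the moment, N m; "finger_gap": opening from 0.0 (shut) to 1.0 (fully open); "grasp_force": force on a finger pad.
Only numpy, scipy, OpenCV 4.12 (cv2) and the standard library are available. Lean on these libraries where they do the work, as an engineer would, in place of code of your own. Each camera call takes 0.05 s, during which the arm holds its last target. There are 200 camera calls.

## Working session

There is one attempt and no reset: what is moved stays moved. The work goes in short steps, Python scripts to look and compute and a tool call to move; the robot and the scene stay as the last step left them, time stands still between calls to the robot, and variables do not carry over. Pictures are saved under pics/ and viewed, at most 10 in all, crops included, and the job is handed in when it is done.

Besides the shell and the picture viewer there is one more tool, called after ">>>" in YAML: its name, and indented under it one key for each argument. play_rows: Moves the arm, as the interface text tells. Its arguments: {"type":"object","properties":{"motion":{"type":"array"},"claw":{"type":"number"},"squeeze":{"type":"number"}},"required":["motion"]}

```bash
mkdir -p pics; cat > h.py <<'E'
import numpy as np,cv2
from scipy.spatial.transform import Rotation as R
from rig import ctrl
def img(n):
    d=ctrl.get_image(n); d['bgr']=cv2.cvtColor(d['frame'],cv2.COLOR_RGB2BGR)
    d['f']=d['frame'].shape[0]/2/np.tan(np.radians(d['fovy'])/2)
    w,x,y,z=d['orientation']; d['R']=R.from_quat([x,y,z,w]).as_matrix(); d['eye']=np.array(d['eye']); d['n']=n; return d
def ray(d,u,v):
    a=np.array([(u-d['cx'])/d['f'],(v-d['cy'])/d['f']])
    if d['n']=='wrist':
        r=np.linalg.norm(a)+1e-12; c=np.array([*(a/r*np.sin(r)),np.cos(r)])
    else: c=np.array([*a,1.]); 
    return d['R']@(c/np.linalg.norm(c))
def onz(d,u,v,z):
    r=ray(d,u,v); return d['eye']+r*(z-d['eye'][2])/r[2]
def px(d,p):
    c=d['R'].T@(np.array(p)-d['eye'])
    if d['n']=='wrist':
        s=np.hypot(c[0],c[1]); t=np.arctan2(s,c[2]); return d['cx']+d['f']*t*c[0]/s, d['cy']+d['f']*t*c[1]/s
    return d['cx']+d['f']*c[0]/c[2], d['cy']+d['f']*c[1]/c[2]
E
python3 - <<'E'
from h import *
import pickle
ds=[img(n) for n in('top','side','wrist')]
pickle.dump(ds,open('d0.pkl','wb'))
for d in ds: cv2.imwrite(f"pics/{d['n']}0.png",d['bgr']); print(d['n'],d['eye'],d['f'],d['cx'],d['cy'],d['R'].round(3).tolist())
o=ctrl.get_obs();print(o)
E
```

```text
top [0.37076852 0.06590012 1.16448542] 450.39513852226503 284.1103003370713 209.6293386695823 [[-0.139, -0.967, 0.212], [-0.99, 0.137, -0.026], [-0.004, -0.213, -0.977]]
side [0.45256863 0.86975527 0.72508377] 428.2990302051418 284.3924615899568 203.9158402280205 [[-0.99, -0.075, 0.118], [-0.139, 0.629, -0.764], [-0.017, -0.773, -0.634]]
wrist [ 0.32741584 -0.53821558  0.37284273] 325.19226210127806 282.14642915952805 216.4239850148503 [[0.403, -0.866, -0.296], [-0.915, -0.382, -0.128], [-0.002, 0.322, -0.947]]
{'time_s': 0.15, 'q': array([-1.27498441e+00,  5.31950477e-02,  1.61396948e+00,  7.26125612e-06,
        1.47602025e+00, -1.18976284e-01]), 'joint_vel': array([ 0.00112672, -0.00161298, -0.00285942,  0.00070685, -0.00049397,
        0.00019676]), 'joint_efforts': array([-9.06975674e-04, -3.94240773e+01, -3.70722234e+01, -1.31596780e-04,
        4.66950063e-03,  1.69568756e-05]), 'tool_pos': array([ 0.25175165, -0.57154583,  0.24435718]), 'orientation': array([-7.93271260e-04,  9.78570580e-01,  2.05910140e-01, -6.66944295e-05]), 'force': array([ 0.71548922, -0.32707023,  0.55770799]), 'moment': array([-0.00121144, -0.0100289 ,  0.04903629]), 'grasp_force': 0.0, 'finger_gap': 0.9980942990748828}
```

View pics/top0.png

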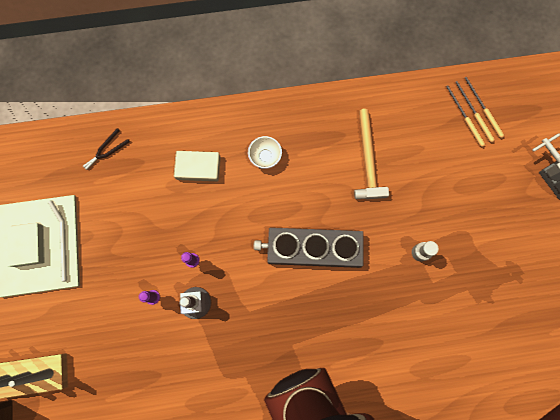

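View pics/side0.png

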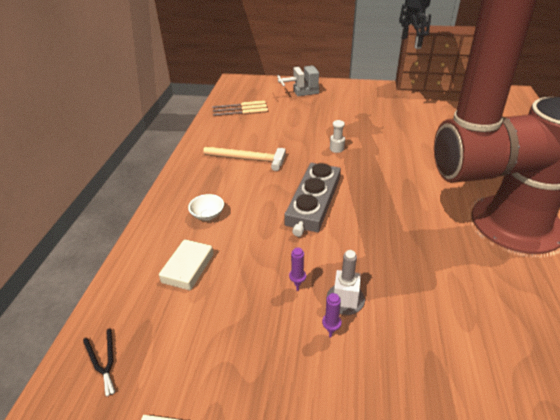

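The top view shows the real gauge (grey) in its stand at (190,300), and in the side view at (348,270). Possible confusions are the purple look-alikes at top (190,259) and (150,297), and the die, also grey, at (427,250). The knob is at (260,245), the pads at (286,245), (316,246) and (346,247). I choose the grey one in the square tube and check it in a crop.

```bash
python3 - <<'E'
from h import *
import pickle
t,s,w=pickle.load(open('d0.pkl','rb'))
a=cv2.resize(t['bgr'][230:330,110:250],None,fx=4,fy=4,interpolation=cv2.INTER_CUBIC)
b=cv2.resize(t['bgr'][215:285,380:450],None,fx=4,fy=4,interpolation=cv2.INTER_CUBIC)[:280]
c=cv2.resize(s['bgr'][235:340,270:400],None,fx=3,fy=3,interpolation=cv2.INTER_CUBIC)
H=600;o=np.zeros((600,800,3),np.uint8)
a=a[:,:500];o[:a.shape[0],:a.shape[1]]=a;o[:280,510:790]=b;o[285:600,405:795]=c[:315,:390]
o[402:600,:400]=cv2.resize(t['bgr'][220:275,245:375],(400,169))[0:1].repeat(198,0)*0
k=cv2.resize(t['bgr'][220:275,245:375],(400,169));o[410:579,:400]=k
cv2.imwrite('pics/c0.png',o)
# pads
g=cv2.cvtColor(t['bgr'],cv2.COLOR_BGR2GRAY)
m=((g<45)*255).astype(np.uint8);m[:, :265]=0;m[:,370:]=0;m[:225]=0;m[275:]=0
cs,_=cv2.findContours(m,cv2.RETR_EXTERNAL,cv2.CHAIN_APPROX_NONE)
for q in cs:
    if cv2.contourArea(q)>150:
        e=cv2.fitEllipse(q);print('pad',np.round(e[0],1),np.round(e[1],1),cv2.contourArea(q),onz(t,*e[0],.06).round(4))
hsv=cv2.cvtColor(t['bgr'],cv2.COLOR_BGR2HSV)
m=cv2.inRange(hsv,(125,80,40),(160,255,255));n,_,st,ce=cv2.connectedComponentsWithStats(m)
for i in range(1,n):
    if st[i,4]>20: print('purple',ce[i],st[i],onz(t,*ce[i],.08).round(3))
print('gauge approx cap',onz(t,189,301,.136).round(3),'die head',onz(t,431,247,.092).round(3))
E
```

```text
pad [345.2 247.2] [19.8 19.9] 308.5 [ 0.4954 -0.0993  0.06  ]
pad [315.5 245.9] [19.5 20.3] 309.0 [ 0.5087 -0.0275  0.06  ]
pad [285.7 244.7] [19.2 20.4] 306.5 [0.5219 0.0449 0.06  ]
purple [189.65644172 258.73006135] [181 252  18  15 163] [0.518 0.279 0.08 ]
purple [148.53448276 296.6091954 ] [139 290  21  15 174] [0.442 0.384 0.08 ]
gauge approx cap [0.416 0.279 0.136] die head [ 0.464 -0.298  0.092]
```

View pics/c0.png

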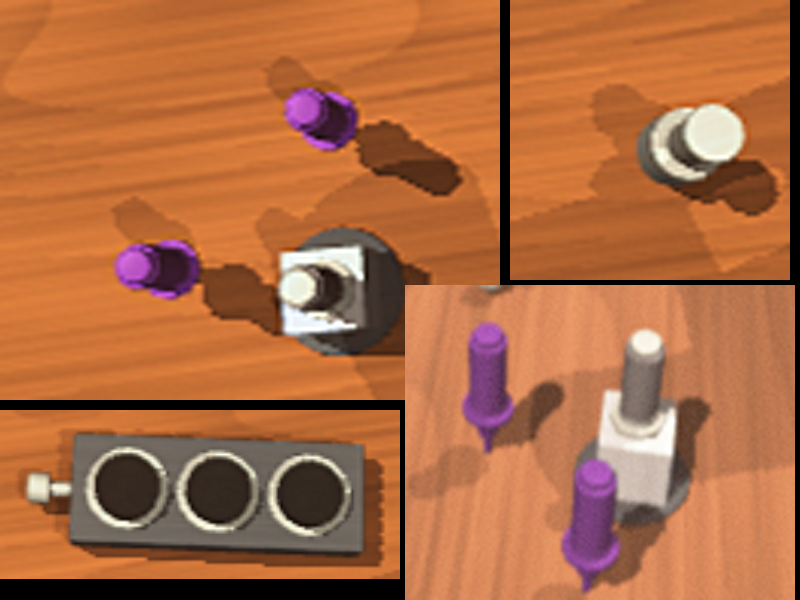

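The crop confirms it: the grey gauge stands in the white square tube (cap at top px (184.5,302), side px (351,255)). The purple ones are separate, and the die head is at top px (431,248).

```bash
python3 - <<'E'
from h import *
import pickle
t,s,w=pickle.load(open('d0.pkl','rb'))
print(onz(t,184.5,302,.136).round(4),onz(s,350.7,255,.136).round(4))
print('rim corners',[onz(t,110+a/4,230+b/4,.06).round(4) for a,b in((280,253),(362,247),(364,326),(283,334))])
print('die',onz(t,430.8,248.2,.092).round(4)); print(ctrl.tcp_to_tips)
E
```

```text
[0.4154 0.2888 0.136 ] [0.417 0.295 0.136]
rim corners [array([0.4408, 0.3141, 0.06  ]), array([0.4375, 0.2647, 0.06  ]), array([0.391 , 0.2682, 0.06  ]), array([0.3931, 0.3167, 0.06  ])]
die [ 0.4608 -0.2966  0.092 ]
0.014
```

>>> play_rows:
  motion:
    - {"slide": [40, 40, 0]}
    - {"slide": [70, 80, 0]}
    - {"slide": [100, 120, 0]}
    - {"slide": [130, 160, 0]}
    - {"slide": [155, 200, 0]}
    - {"slide": [170, 240, 0]}
    - {"slide": [180, 280, 0]}
    - {"slide": [185, 320, 0]}

```text
validation failed for argument at $.mo...
```

>>> play_rows:
  motion:
    - {"slide": [24, 32, 0], "twist": 0}
    - {"slide": [50, 64, 0], "twist": 0}
    - {"slide": [76, 96, 0], "twist": 0}
    - {"slide": [102, 128, 0], "twist": 0}
    - {"slide": [128, 160, 0], "twist": 0}
    - {"slide": [150, 194, 0], "twist": 0}
    - {"slide": [165, 230, 0], "twist": 0}
    - {"slide": [175, 266, 0], "twist": 0}

```text
time_s: 0.82
tool_pos: [0.4278, -0.304, 0.2449]
orientation: [-0.0, 0.979, 0.206, 0.0]
force: [-0.3, 0.9, -0.3]
finger_gap: 0.996
grasp_force: 0.0
```

>>> play_rows:
  motion:
    - {"slide": [3, 40, 0], "twist": 0}
    - {"slide": [3, 80, 0], "twist": 0}
    - {"slide": [3, 120, 0], "twist": 0}
    - {"slide": [3, 160, 0], "twist": 0}
    - {"slide": [3, 200, 0], "twist": 0}
    - {"slide": [3, 240, 0], "twist": 0}
    - {"slide": [3, 280, 0], "twist": 0}
    - {"slide": [3, 320, 0], "twist": 0}

```text
time_s: 1.48
tool_pos: [0.4292, 0.0159, 0.2452]
orientation: [0.0, 0.979, 0.206, 0.0]
force: [0.2, 0.5, 0.4]
finger_gap: 1.0
grasp_force: 0.0
```

>>> play_rows:
  motion:
    - {"slide": [0, 40, 0], "twist": 0}
    - {"slide": [-2, 80, 0], "twist": 0}
    - {"slide": [-4, 120, 0], "twist": 0}
    - {"slide": [-6, 160, 0], "twist": 0}
    - {"slide": [-8, 200, 0], "twist": 0}
    - {"slide": [-11, 240, 0], "twist": 0}
    - {"slide": [-13, 277, 0], "twist": 0}
    - {"slide": [-13, 277, 0], "twist": 0}

```text
time_s: 2.15
tool_pos: [0.4154, 0.2959, 0.2449]
orientation: [-0.001, 0.978, 0.209, -0.0]
force: [-0.1, -0.3, -0.4]
finger_gap: 0.999
grasp_force: 0.0
```

```bash
python3 - <<'E'
from h import *
w=img('wrist');cv2.imwrite('pics/w1.png',w['bgr']);import pickle;pickle.dump(w,open('w1.pkl','wb'))
print(ctrl.get_obs()['tool_pos'],w['eye'])
print('pred cap',px(w,[.416,.291,.136]),'flange',px(w,[.416,.291,.066]))
E
```

```text
[0.41586334 0.29349903 0.24475429] [0.4909981  0.32965907 0.37351042]
pred cap (np.float64(288.999459383498), np.float64(220.53595273354279)) flange (np.float64(287.77924599356146), np.float64(196.6469364016069))
```

View pics/w1.png

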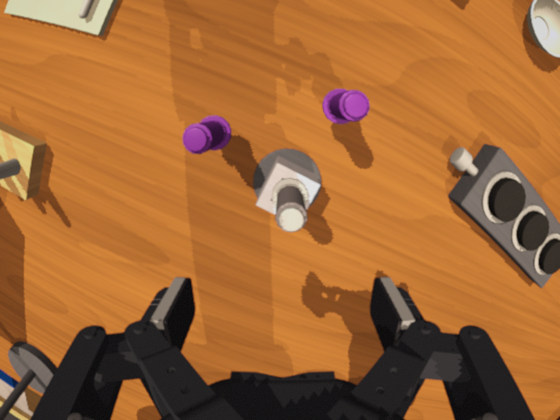

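The cap is at wrist px (291,217), against a prediction of (289,220), so the position agrees to about 2 mm. The fingers straddle the gauge and clear both purple ones. I descend and grip.

>>> play_rows:
  motion:
    - {"slide": [0, 0, -35], "twist": 0}
    - {"slide": [0, 0, -70], "twist": 0}
    - {"slide": [0, 0, -100], "twist": 0}
    - {"slide": [0, 0, -125], "twist": 0}
    - {"slide": [0, 0, -140], "twist": 0}
    - {"slide": [0, 0, -147], "twist": 0}
    - {"slide": [0, 0, -147], "twist": 0}
    - {"slide": [0, 0, -147], "twist": 0}

```text
time_s: 2.87
tool_pos: [0.4173, 0.2906, 0.0989]
orientation: [0.0, 0.979, 0.205, 0.0]
force: [-0.6, 0.1, -0.0]
finger_gap: 0.998
grasp_force: 0.0
```

>>> play_rows:
  motion:
    - {"slide": [0, 0, 0], "twist": 0}
    - {"slide": [0, 0, 0], "twist": 0}
    - {"slide": [0, 0, 0], "twist": 0}
    - {"slide": [0, 0, 0], "twist": 0}
    - {"slide": [0, 0, 0], "twist": 0}
    - {"slide": [0, 0, 0], "twist": 0}
    - {"slide": [0, 0, 0], "twist": 0}
    - {"slide": [0, 0, 0], "twist": 0}
  claw: 0
  squeeze: 40

```text
time_s: 3.53
tool_pos: [0.4173, 0.2912, 0.099]
orientation: [-0.0, 0.979, 0.206, 0.001]
force: [-0.3, -0.2, 4.6]
finger_gap: 0.29
grasp_force: 39.1
```

```bash
python3 - <<'E'
from h import *
for i in range(3):
    w=img('wrist'); o=ctrl.get_obs();print(o['tool_pos'].round(4),o['force'].round(2),o['moment'].round(3),o['finger_gap'],o['grasp_force'])
cv2.imwrite('pics/w2.png',w['bgr'])
E
```

```text
[0.4173 0.2912 0.099 ] [-0.55 -1.95  5.59] [-0.14   0.092 -0.019] 0.2964966725851094 39.158483147621155
[0.4173 0.2912 0.099 ] [-0.04 -1.66  4.74] [-0.163  0.14  -0.011] 0.29581782716725197 39.181694984436035
[0.4173 0.2912 0.099 ] [-1.66 -1.86  5.13] [-0.195  0.13  -0.04 ] 0.291626481340655 39.18516218662262
```

View pics/w2.png

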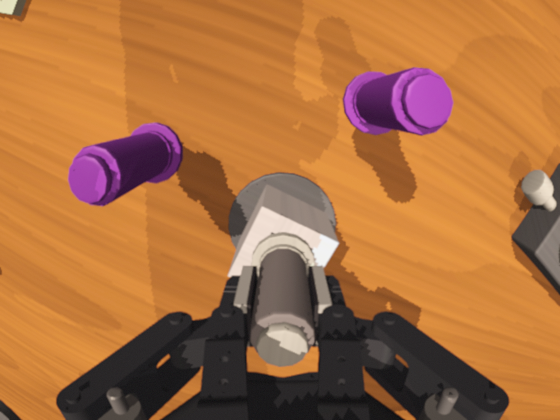

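The wrist image shows the fingers squarely on the grey barrel, cap at about (284,338). I lift and carry it over pad 1.

>>> play_rows:
  motion:
    - {"slide": [0, 0, 4], "twist": 0}
    - {"slide": [0, 0, 12], "twist": 0}
    - {"slide": [0, 0, 25], "twist": 0}
    - {"slide": [0, 0, 45], "twist": 0}
    - {"slide": [0, 0, 70], "twist": 0}
    - {"slide": [0, 0, 90], "twist": 0}
    - {"slide": [8, -20, 90], "twist": 0}
    - {"slide": [20, -50, 90], "twist": 0}

```text
time_s: 4.35
tool_pos: [0.4371, 0.2424, 0.1904]
orientation: [-0.001, 0.978, 0.208, 0.002]
force: [0.8, -1.5, -3.4]
finger_gap: 0.294
grasp_force: 39.6
```

>>> play_rows:
  motion:
    - {"slide": [14, -34, 0], "twist": 0}
    - {"slide": [28, -68, 0], "twist": 0}
    - {"slide": [42, -102, 0], "twist": 0}
    - {"slide": [56, -136, 0], "twist": 0}
    - {"slide": [70, -166, -8], "twist": 0}
    - {"slide": [80, -186, -15], "twist": 0}
    - {"slide": [85, -196, -20], "twist": 0}
    - {"slide": [85, -196, -20], "twist": 0}

```text
time_s: 5.02
tool_pos: [0.5214, 0.0434, 0.1666]
orientation: [-0.0, 0.979, 0.204, -0.002]
force: [-1.4, 0.2, -1.8]
finger_gap: 0.297
grasp_force: 39.6
```

```bash
python3 - <<'E'
from h import *
import pickle
t=img('top');s=img('side')
w=img('wrist');pickle.dump((t,s,w),open('d3.pkl','wb'))
for i in range(4):
    img('wrist'); o=ctrl.get_obs();print(o['tool_pos'].round(4),o['force'].round(2),o['moment'].round(3),o['finger_gap'])
p=o['tool_pos']
for z in (.031,.031-.07,.031-.121): print(z,[np.round(px(d,p+[0,0,z+.007]),1) for d in (w,s)])
for q in ([.5219,.0449,.06],[.5087,-.0275,.06]): print([np.round(px(d,q),1) for d in (w,s,t)])
o=np.zeros((600,800,3),np.uint8)
o[:420,:560]=w['bgr']; 
x,y=map(int,px(s,p-[0,0,.03])); k=cv2.resize(s['bgr'][y-45:y+45,x-30:x+30],(240,360),interpolation=cv2.INTER_CUBIC);o[:360,560:]=k;print(x,y)
cv2.imwrite('pics/w3.png',o)
E
```

```text
[0.5215 0.0462 0.1685] [-0.3  -0.42 -2.49] [-0.011  0.029 -0.006] 0.2893802488701028
[0.5216 0.0463 0.1687] [ 0.13  0.33 -1.86] [ 0.012  0.007 -0.062] 0.2912168418601643
[0.5217 0.0462 0.1687] [ 0.09 -0.35 -1.88] [0.059 0.015 0.06 ] 0.29376526734634495
[0.5217 0.0461 0.1687] [-0.61 -0.03 -1.14] [ 0.012 -0.011 -0.043] 0.2906932985677753
0.031 [array([281.6, 350.9]), array([308.7, 149.5])]
-0.03900000000000001 [array([282.1, 264.1]), array([308.1, 174.8])]
-0.09 [array([282.2, 230.4]), array([307.8, 191.9])]
[array([283.9, 218.6]), array([307.6, 199.8]), array([285.7, 244.7])]
[array([357.1, 265.5]), array([315.3, 182.9]), array([315.5, 245.9])]
308 174
```

View pics/w3.png

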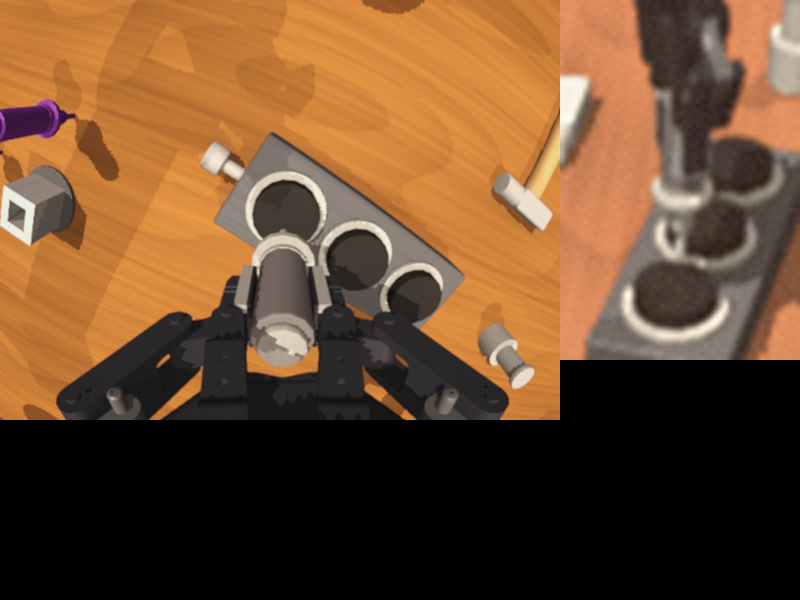

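In the wrist image pad 1 is centred near (286,210) and the gauge flange near (282,252). Both shift from the predictions by the same 9–11 rows, so the gauge is over pad 1 within 1–2 mm. The side crop agrees (flange over the row at (683,190), pad 1 at (675,293)). I lower in steps and read the averaged force.

```bash
cat > m.py <<'E'
from h import *
F=[];P=[]
for i in range(8):
    ctrl.get_image('wrist'); o=ctrl.get_obs();F.append(o['force']);P.append(o['tool_pos'])
print('F',np.mean(F,0).round(2),'se',(np.std(F,0)/8**.5).round(2),'P',np.mean(P,0).round(5),'gap',round(o['finger_gap'],3),'t',o['time_s'],'M',o['moment'].round(2))
E
python3 m.py
```

```text
F [-0.07 -0.07 -1.5 ] se [0.14 0.16 0.13] P [0.52182 0.04547 0.16851] gap 0.29 t 5.7667 M [0.07 0.01 0.01]
```

>>> play_rows:
  motion:
    - {"slide": [0, 0, -8], "twist": 0}
    - {"slide": [0, 0, -14], "twist": 0}
    - {"slide": [0, 0, -18], "twist": 0}
    - {"slide": [0, 0, -21], "twist": 0}
    - {"slide": [0, 0, -24], "twist": 0}
    - {"slide": [0, 0, -26], "twist": 0}
    - {"slide": [0, 0, -28], "twist": 0}
    - {"slide": [0, 0, -28], "twist": 0}

```text
time_s: 6.43
tool_pos: [0.5218, 0.0451, 0.1403]
orientation: [-0.0, 0.979, 0.206, -0.0]
force: [-1.0, 0.7, 0.8]
finger_gap: 0.294
grasp_force: 39.7
```

```bash
python3 m.py
```

```text
F [-1.27  0.63  0.8 ] se [0.15 0.09 0.15] P [0.52198 0.04503 0.14065] gap 0.295 t 6.8333 M [ 0.05  0.3  -0.03]
```

>>> play_rows:
  motion:
    - {"slide": [0, 0, -1], "twist": 0}
    - {"slide": [0, 0, -2], "twist": 0}
    - {"slide": [0, 0, -3], "twist": 0}
    - {"slide": [0, 0, -4], "twist": 0}
    - {"slide": [0, 0, -4], "twist": 0}

```text
time_s: 7.25
tool_pos: [0.5221, 0.045, 0.1365]
orientation: [0.0, 0.979, 0.206, 0.0]
force: [-2.1, 0.4, 3.4]
finger_gap: 0.293
grasp_force: 40.0
```

```bash
python3 m.py
```

```text
F [-1.79  0.27  3.38] se [0.23 0.21 0.2 ] P [0.52204 0.04502 0.13654] gap 0.294 t 7.65 M [0.03 0.38 0.02]
```

>>> play_rows:
  motion:
    - {"slide": [0, 0, -1], "twist": 0}
    - {"slide": [0, 0, -2], "twist": 0}
    - {"slide": [0, 0, -2], "twist": 0}

```text
time_s: 7.9
tool_pos: [0.522, 0.045, 0.1344]
orientation: [0.0, 0.979, 0.206, 0.0]
force: [-1.8, 0.5, 5.5]
finger_gap: 0.295
grasp_force: 40.1
```

```bash
sed -i 's/^from h/import pickle\nfrom h/' m.py; python3 m.py; python3 - <<'E'
from h import *
import pickle
d=[img('wrist'),img('side')];pickle.dump(d,open('d4.pkl','wb'))
p=ctrl.get_obs()['tool_pos'];w,s=d
x,y=map(int,px(s,p-[0,0,.03]))
o=np.zeros((420,800,3),np.uint8);o[:,:300]=w['bgr'][:,130:430]
o[:400,310:790]=cv2.resize(s['bgr'][y-45:y+35,x-48:x+48],(480,400),interpolation=cv2.INTER_CUBIC);cv2.imwrite('pics/w4.png',o);print(x,y,px(s,p+[0,0,.037]),px(s,p-[0,0,.039]),px(s,p-[0,0,.08]))
E
```

```text
F [-1.31  0.15  5.05] se [0.11 0.16 0.22] P [0.52202 0.04501 0.13449] gap 0.29 t 8.3 M [ 0.08  0.4  -0.  ]
307 185 (np.float64(308.36443470817125), np.float64(162.28571734752595)) (np.float64(307.7811947775474), np.float64(188.47510519082755)) (np.float64(307.4884844478024), np.float64(201.618760055528))
```

View pics/w4.png

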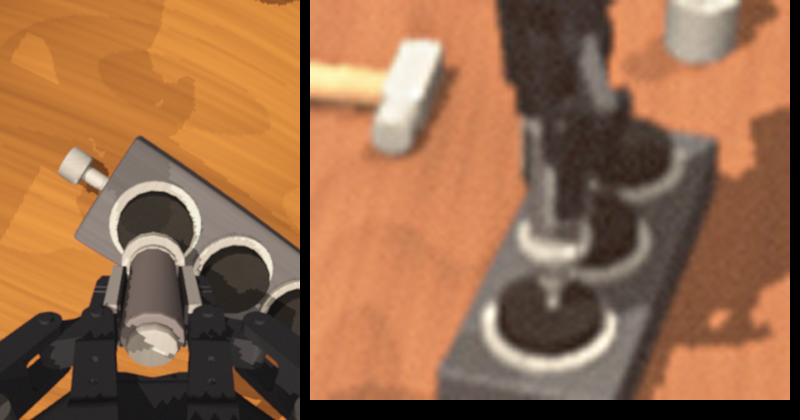

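The side crop shows the pin in pad 1 at about (552,305) with the pad centre near (549,315), so it is a few mm short in y. Force is +6.5 N, roughly half the travel. I move to pad 2 with +3 mm in y as correction.

>>> play_rows:
  motion:
    - {"slide": [0, 0, 6], "twist": 0}
    - {"slide": [0, 0, 16], "twist": 0}
    - {"slide": [0, 0, 22], "twist": 0}
    - {"slide": [-4, -20, 22], "twist": 0}
    - {"slide": [-9, -48, 22], "twist": 0}
    - {"slide": [-13, -66, 22], "twist": 0}
    - {"slide": [-13, -70, 22], "twist": 0}
    - {"slide": [-13, -70, 22], "twist": 0}

```text
time_s: 9.07
tool_pos: [0.5086, -0.0258, 0.1561]
orientation: [-0.0, 0.979, 0.205, -0.0]
force: [0.4, 0.9, -2.2]
finger_gap: 0.293
grasp_force: 40.0
```

>>> play_rows:
  motion:
    - {"slide": [0, 0, 0], "twist": 0}
    - {"slide": [0, 0, 0], "twist": 0}

```text
time_s: 9.23
tool_pos: [0.5089, -0.0242, 0.1562]
orientation: [-0.0, 0.978, 0.206, -0.0]
force: [-0.1, -0.2, -2.3]
finger_gap: 0.289
grasp_force: 40.0
```

```bash
python3 m.py
```

```text
F [ 0.16  0.4  -2.09] se [0.1  0.14 0.17] P [ 0.50893 -0.02438  0.15625] gap 0.294 t 9.6333 M [ 0.01  0.03 -0.02]
```

>>> play_rows:
  motion:
    - {"slide": [0, 0, -6], "twist": 0}
    - {"slide": [0, 0, -9], "twist": 0}
    - {"slide": [0, 0, -11], "twist": 0}
    - {"slide": [0, 0, -13], "twist": 0}
    - {"slide": [0, 0, -15], "twist": 0}
    - {"slide": [0, 0, -16], "twist": 0}
    - {"slide": [0, 0, -16], "twist": 0}
    - {"slide": [0, 0, -16], "twist": 0}

```text
time_s: 10.3
tool_pos: [0.5089, -0.025, 0.1405]
orientation: [-0.0, 0.979, 0.206, 0.0]
force: [-1.4, 0.5, -0.5]
finger_gap: 0.296
grasp_force: 40.0
```

```bash
python3 m.py
```

```text
F [-1.03  0.2   0.09] se [0.11 0.21 0.2 ] P [ 0.50896 -0.025    0.14051] gap 0.298 t 10.7 M [0.08 0.25 0.01]
```

>>> play_rows:
  motion:
    - {"slide": [0, 0, -1], "twist": 0}
    - {"slide": [0, 0, -2], "twist": 0}
    - {"slide": [0, 0, -3], "twist": 0}
    - {"slide": [0, 0, -4], "twist": 0}
    - {"slide": [0, 0, -5], "twist": 0}
    - {"slide": [0, 0, -5], "twist": 0}

```text
time_s: 11.2
tool_pos: [0.5091, -0.025, 0.1355]
orientation: [0.0, 0.979, 0.206, 0.0]
force: [-0.6, -0.1, 2.2]
finger_gap: 0.296
grasp_force: 40.1
```

```bash
python3 m.py
```

```text
F [-1.19  0.18  2.59] se [0.15 0.1  0.13] P [ 0.50906 -0.02504  0.13554] gap 0.297 t 11.6 M [0.01 0.24 0.  ]
```

>>> play_rows:
  motion:
    - {"slide": [0, 0, -1], "twist": 0}
    - {"slide": [0, 0, -2], "twist": 0}
    - {"slide": [0, 0, -3], "twist": 0}
    - {"slide": [0, 0, -3], "twist": 0}

```text
time_s: 11.93
tool_pos: [0.509, -0.025, 0.1324]
orientation: [0.0, 0.979, 0.206, 0.0]
force: [0.4, 0.9, 4.3]
finger_gap: 0.294
grasp_force: 40.2
```

```bash
python3 m.py;python3 m.py
```

```text
F [-0.88 -0.24  4.51] se [0.15 0.08 0.18] P [ 0.50903 -0.02503  0.13248] gap 0.296 t 12.3333 M [-0.08  0.18  0.03]
F [-0.66 -0.39  4.59] se [0.18 0.25 0.16] P [ 0.50898 -0.02502  0.13239] gap 0.293 t 12.7333 M [-0.06  0.13 -0.  ]
```

>>> play_rows:
  motion:
    - {"slide": [0, 0, 6], "twist": 0}
    - {"slide": [0, 0, 16], "twist": 0}
    - {"slide": [0, 0, 24], "twist": 0}
    - {"slide": [-4, -20, 24], "twist": 0}
    - {"slide": [-9, -48, 24], "twist": 0}
    - {"slide": [-13, -66, 24], "twist": 0}
    - {"slide": [-13, -72, 24], "twist": 0}
    - {"slide": [-13, -72, 24], "twist": 0}

```text
time_s: 13.4
tool_pos: [0.4955, -0.0978, 0.1562]
orientation: [-0.0, 0.979, 0.205, -0.0]
force: [-0.1, 0.1, -1.9]
finger_gap: 0.296
grasp_force: 40.0
```

>>> play_rows:
  motion:
    - {"slide": [0, 0, 0], "twist": 0}
    - {"slide": [0, 0, 0], "twist": 0}

```text
time_s: 13.57
tool_pos: [0.4958, -0.0962, 0.1561]
orientation: [-0.0, 0.979, 0.206, -0.0]
force: [-0.2, -0.2, -1.7]
finger_gap: 0.294
grasp_force: 40.0
```

```bash
python3 m.py
```

```text
F [-0.23 -0.05 -1.71] se [0.14 0.16 0.14] P [ 0.49591 -0.09634  0.15623] gap 0.299 t 13.9667 M [-0.04 -0.01 -0.02]
```

>>> play_rows:
  motion:
    - {"slide": [0, 0, -6], "twist": 0}
    - {"slide": [0, 0, -9], "twist": 0}
    - {"slide": [0, 0, -11], "twist": 0}
    - {"slide": [0, 0, -13], "twist": 0}
    - {"slide": [0, 0, -15], "twist": 0}
    - {"slide": [0, 0, -16], "twist": 0}
    - {"slide": [0, 0, -16], "twist": 0}
    - {"slide": [0, 0, -16], "twist": 0}

```text
time_s: 14.63
tool_pos: [0.4959, -0.097, 0.1404]
orientation: [-0.0, 0.979, 0.206, -0.0]
force: [0.1, -0.7, -0.1]
finger_gap: 0.294
grasp_force: 40.0
```

```bash
python3 m.py
```

```text
F [-0.62  0.5  -0.82] se [0.18 0.12 0.26] P [ 0.49597 -0.09704  0.14049] gap 0.295 t 15.0333 M [ 0.06  0.09 -0.03]
```

>>> play_rows:
  motion:
    - {"slide": [0, 0, -1], "twist": 0}
    - {"slide": [0, 0, -2], "twist": 0}
    - {"slide": [0, 0, -3], "twist": 0}
    - {"slide": [0, 0, -4], "twist": 0}
    - {"slide": [0, 0, -5], "twist": 0}
    - {"slide": [0, 0, -5], "twist": 0}

```text
time_s: 15.53
tool_pos: [0.496, -0.097, 0.1354]
orientation: [0.0, 0.979, 0.206, 0.0]
force: [0.1, 1.0, 1.0]
finger_gap: 0.298
grasp_force: 40.1
```

```bash
python3 m.py
```

```text
F [-0.37  0.1   1.12] se [0.14 0.12 0.16] P [ 0.49601 -0.09704  0.13547] gap 0.293 t 15.9333 M [-0.03  0.06 -0.01]
```

>>> play_rows:
  motion:
    - {"slide": [0, 0, -1], "twist": 0}
    - {"slide": [0, 0, -2], "twist": 0}
    - {"slide": [0, 0, -3], "twist": 0}
    - {"slide": [0, 0, -4], "twist": 0}
    - {"slide": [0, 0, -5], "twist": 0}
    - {"slide": [0, 0, -6], "twist": 0}
    - {"slide": [0, 0, -7], "twist": 0}
    - {"slide": [0, 0, -7], "twist": 0}

```text
time_s: 16.6
tool_pos: [0.496, -0.0971, 0.1284]
orientation: [0.0, 0.979, 0.206, 0.0]
force: [-0.9, -0.6, 4.4]
finger_gap: 0.295
grasp_force: 40.3
```

```bash
python3 m.py
```

```text
F [-0.69  0.08  4.06] se [0.15 0.19 0.17] P [ 0.49602 -0.09704  0.12849] gap 0.292 t 17.0 M [ 0.02  0.1  -0.01]
```

Slopes are 0.69, 0.55 and 0.41 N/mm, so the pads are hard, medium and soft: pad 3 is the soft one. Now I take the gauge back to the stand.

>>> play_rows:
  motion:
    - {"slide": [0, 0, 10], "twist": 0}
    - {"slide": [0, 0, 30], "twist": 0}
    - {"slide": [0, 0, 52], "twist": 0}
    - {"slide": [-4, 20, 60], "twist": 0}
    - {"slide": [-10, 50, 60], "twist": 0}
    - {"slide": [-18, 88, 60], "twist": 0}
    - {"slide": [-26, 128, 60], "twist": 0}
    - {"slide": [-34, 168, 60], "twist": 0}

```text
time_s: 17.67
tool_pos: [0.4604, 0.0724, 0.1876]
orientation: [-0.0, 0.979, 0.205, -0.001]
force: [1.2, 0.3, -1.8]
finger_gap: 0.295
grasp_force: 40.0
```

>>> play_rows:
  motion:
    - {"slide": [-8, 40, 0], "twist": 0}
    - {"slide": [-16, 80, 0], "twist": 0}
    - {"slide": [-24, 120, 0], "twist": 0}
    - {"slide": [-32, 156, 0], "twist": 0}
    - {"slide": [-38, 186, 0], "twist": 0}
    - {"slide": [-42, 208, 0], "twist": 0}
    - {"slide": [-45, 220, 0], "twist": 0}
    - {"slide": [-45, 220, 0], "twist": 0}

```text
time_s: 18.33
tool_pos: [0.4156, 0.2925, 0.1875]
orientation: [-0.0, 0.978, 0.207, -0.001]
force: [0.0, -0.2, -2.7]
finger_gap: 0.292
grasp_force: 40.0
```

>>> play_rows:
  motion:
    - {"slide": [0, 0, 0], "twist": 0}
    - {"slide": [0, 0, 0], "twist": 0}
    - {"slide": [0, 0, 0], "twist": 0}
    - {"slide": [0, 0, -10], "twist": 0}
    - {"slide": [0, 0, -22], "twist": 0}
    - {"slide": [0, 0, -34], "twist": 0}
    - {"slide": [0, 0, -40], "twist": 0}
    - {"slide": [0, 0, -40], "twist": 0}

```text
time_s: 19.0
tool_pos: [0.4152, 0.2899, 0.145]
orientation: [0.001, 0.979, 0.206, -0.003]
force: [0.3, -0.4, -2.5]
finger_gap: 0.295
grasp_force: 40.0
```

```bash
python3 m.py
```

```text
F [ 0.12 -0.23 -1.58] se [0.13 0.22 0.13] P [0.41697 0.29107 0.14838] gap 0.294 t 19.4 M [ 0.01 -0.03  0.01]
```

>>> play_rows:
  motion:
    - {"slide": [0, 0, -6], "twist": 0}
    - {"slide": [0, 0, -14], "twist": 0}
    - {"slide": [0, 0, -22], "twist": 0}
    - {"slide": [0, 0, -30], "twist": 0}
    - {"slide": [0, 0, -38], "twist": 0}
    - {"slide": [0, 0, -44], "twist": 0}
    - {"slide": [0, 0, -47], "twist": 0}
    - {"slide": [0, 0, -47], "twist": 0}

```text
time_s: 20.07
tool_pos: [0.4162, 0.2907, 0.1]
orientation: [0.0, 0.979, 0.206, -0.001]
force: [-0.1, -0.5, -2.2]
finger_gap: 0.297
grasp_force: 40.0
```

```bash
python3 m.py
```

```text
F [ 0.15 -0.27 -1.44] se [0.16 0.21 0.16] P [0.41713 0.29115 0.10165] gap 0.291 t 20.4667 M [0.03 0.06 0.01]
```

>>> play_rows:
  motion:
    - {"slide": [0, 0, -1], "twist": 0}
    - {"slide": [0, 0, -2], "twist": 0}
    - {"slide": [0, 0, -2], "twist": 0}
    - {"slide": [0, 0, -2], "twist": 0}

```text
time_s: 20.8
tool_pos: [0.4168, 0.291, 0.0992]
orientation: [0.0, 0.979, 0.206, -0.0]
force: [-0.3, -0.6, -1.1]
finger_gap: 0.294
grasp_force: 40.0
```

```bash
python3 m.py
```

```text
F [-0.3   0.11 -2.  ] se [0.14 0.16 0.12] P [0.41685 0.29101 0.09928] gap 0.294 t 21.2 M [-0.03 -0.02 -0.03]
```

>>> play_rows:
  motion:
    - {"slide": [0, 0, -1], "twist": 0}
    - {"slide": [0, 0, -1], "twist": 0}
    - {"slide": [0, 0, -1], "twist": 0}

```text
time_s: 21.45
tool_pos: [0.4171, 0.2911, 0.099]
orientation: [-0.0, 0.979, 0.206, 0.0]
force: [-2.0, -1.0, 4.3]
finger_gap: 0.294
grasp_force: 40.6
```

```bash
python3 m.py
```

```text
F [-2.32 -1.94  5.35] se [0.17 0.17 0.15] P [0.41712 0.29112 0.09901] gap 0.294 t 21.85 M [-0.24  0.43 -0.02]
```

>>> play_rows:
  motion:
    - {"slide": [0, 0, -0.5], "twist": 0}
    - {"slide": [0, 0, -0.5], "twist": 0}
    - {"slide": [0, 0, -0.5], "twist": 0}

```text
time_s: 22.1
tool_pos: [0.4172, 0.2911, 0.099]
orientation: [0.0, 0.979, 0.206, 0.0]
force: [-4.0, -2.2, 8.1]
finger_gap: 0.291
grasp_force: 41.0
```

```bash
python3 m.py
```

```text
F [-3.49 -2.5   8.07] se [0.17 0.16 0.09] P [0.41718 0.29113 0.09898] gap 0.289 t 22.5 M [-0.38  0.68  0.04]
```

Seated on the rim. I release, rise, and check.

>>> play_rows:
  motion:
    - {"slide": [0, 0, 1], "twist": 0}
    - {"slide": [0, 0, 1], "twist": 0}
    - {"slide": [0, 0, 1], "twist": 0}
    - {"slide": [0, 0, 1], "twist": 0}
    - {"slide": [0, 0, 1], "twist": 0}
    - {"slide": [0, 0, 1], "twist": 0}
    - {"slide": [0, 0, 1], "twist": 0}
    - {"slide": [0, 0, 1], "twist": 0}
  claw: 1

```text
time_s: 23.17
tool_pos: [0.4169, 0.291, 0.0987]
orientation: [-0.0, 0.979, 0.206, -0.0]
force: [0.5, 0.0, -0.3]
finger_gap: 0.998
grasp_force: 0.0
```

>>> play_rows:
  motion:
    - {"slide": [0, 0, 10], "twist": 0}
    - {"slide": [0, 0, 30], "twist": 0}
    - {"slide": [0, 0, 60], "twist": 0}
    - {"slide": [0, 0, 95], "twist": 0}
    - {"slide": [0, 0, 130], "twist": 0}
    - {"slide": [0, 0, 147], "twist": 0}
    - {"slide": [2, -20, 147], "twist": 0}
    - {"slide": [4, -50, 147], "twist": 0}

```text
time_s: 23.83
tool_pos: [0.4218, 0.2422, 0.2493]
orientation: [-0.001, 0.978, 0.208, 0.003]
force: [0.8, 0.2, -0.8]
finger_gap: 1.002
grasp_force: 0.0
```

>>> play_rows:
  motion:
    - {"slide": [4, -40, 0], "twist": 0}
    - {"slide": [8, -80, 0], "twist": 0}
    - {"slide": [12, -120, 0], "twist": 0}
    - {"slide": [16, -160, 0], "twist": 0}
    - {"slide": [20, -200, 0], "twist": 0}
    - {"slide": [24, -240, 0], "twist": 0}
    - {"slide": [28, -280, 0], "twist": 0}
    - {"slide": [30, -320, 0], "twist": 0}

```text
time_s: 24.5
tool_pos: [0.4508, -0.081, 0.247]
orientation: [0.0, 0.979, 0.206, 0.001]
force: [1.3, 0.3, 0.2]
finger_gap: 1.003
grasp_force: 0.0
```

>>> play_rows:
  motion:
    - {"slide": [3, -40, 0], "twist": 0}
    - {"slide": [6, -80, 0], "twist": 0}
    - {"slide": [8, -120, 0], "twist": 0}
    - {"slide": [10, -160, 0], "twist": 0}
    - {"slide": [10, -190, 0], "twist": 0}
    - {"slide": [10, -210, 0], "twist": 0}
    - {"slide": [10, -217, 0], "twist": 0}
    - {"slide": [10, -217, 0], "twist": 0}

```text
time_s: 25.17
tool_pos: [0.4607, -0.2972, 0.2463]
orientation: [0.0, 0.979, 0.205, 0.0]
force: [-0.1, 0.1, 0.0]
finger_gap: 1.0
grasp_force: 0.0
```

```bash
python3 - <<'E'
from h import *
import pickle
t=img('top');s=img('side');s=img('side');w=img('wrist');pickle.dump((t,s,w),open('d5.pkl','wb'))
print(ctrl.get_obs()['tool_pos'],px(w,[.461,-.2966,.092]),px(s,[.461,-.2966,.092]))
o=np.zeros((600,800,3),np.uint8);o[:420,:560]=w['bgr']
o[:300,560:]=cv2.resize(s['bgr'][225:325,305:385],(240,300))
o[300:600,560:]=cv2.resize(t['bgr'][255:355,145:225],(240,300))
a,b=map(int,px(s,[.461,-.2966,.06]));o[420:600,:320]=cv2.resize(s['bgr'][b-22:b+23,a-40:a+40],(320,180))
cv2.imwrite('pics/w5.png',o);print(a,b)
E
```

```text
[ 0.46106794 -0.29467566  0.24602278] (np.float64(284.32204488241183), np.float64(203.1518165878276)) (np.float64(338.88023171108284), np.float64(122.73174724475267))
338 132
```

View pics/w5.png

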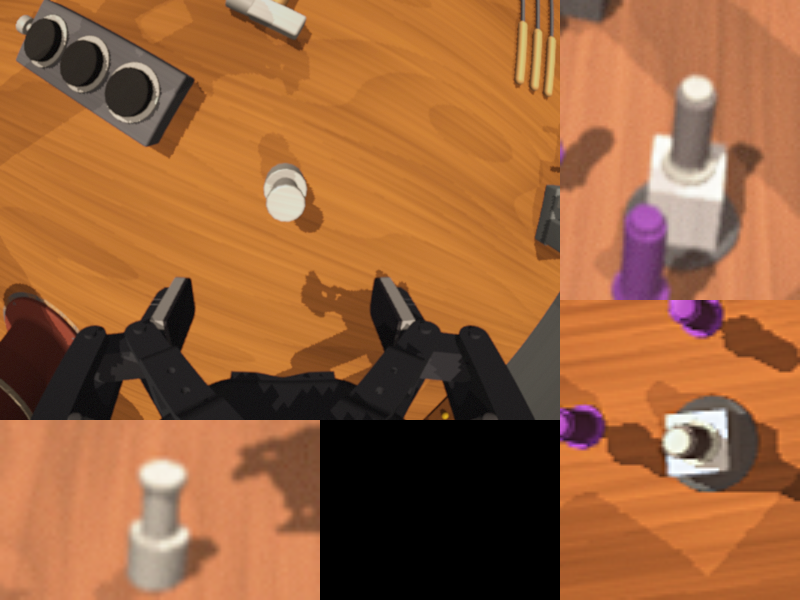

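The gauge stands upright in its stand (side and top crops). The die head is at wrist px (286,202) against a prediction of (284,203), and in the side view at (338.7,123.2) against (338.9,122.7), so all views agree. I grip the die stem, and compare the die-to-pad-3 vector across the cameras.

```bash
python3 - <<'E'
from h import *
import pickle
t,s,w=pickle.load(open('d5.pkl','rb'));t0,s0,_=pickle.load(open('d0.pkl','rb'))
die={'top':(430.8,248.2),'side':(338.7,123.2),'wrist':(286,202)}
for d,box in ((t0,(265,225,375,275)),(s0,(285,155,345,220)),(w,(15,5,165,125))):
    g=cv2.cvtColor(d['bgr'],cv2.COLOR_BGR2GRAY);m=((g<48)*255).astype(np.uint8)
    k=np.zeros_like(m);x0,y0,x1,y1=box;k[y0:y1,x0:x1]=m[y0:y1,x0:x1]
    k=cv2.morphologyEx(k,cv2.MORPH_OPEN,np.ones((3,3)))
    D=onz(d,*die[d['n']],.092)
    for q in cv2.findContours(k,0,cv2.CHAIN_APPROX_NONE)[0]:
        if cv2.contourArea(q)<80: continue
        e=cv2.fitEllipse(cv2.convexHull(q)); P=onz(d,*e[0],.06); print(d['n'],np.round(e[0],1),np.round(e[1],1),P.round(4),'rel die',(P-D).round(4))
    # bright die head
    a,b=map(int,die[d['n']]);r=24 if d['n']=='wrist' else 8
    c=g[b-r:b+r,a-r:a+r];print('die',D.round(4),'maxbright',c.max())
E
```

```text
top [345.3 247.1] [20.4 20.7] [ 0.4955 -0.0995  0.06  ] rel die [ 0.0347  0.1971 -0.032 ]
top [315.5 245.9] [20.  20.9] [ 0.5087 -0.0275  0.06  ] rel die [ 0.0479  0.2691 -0.032 ]
top [285.8 244.7] [19.7 21. ] [0.5219 0.0448 0.06  ] rel die [ 0.0611  0.3414 -0.032 ]
die [ 0.4608 -0.2966  0.092 ] maxbright 253
die [ 0.4614 -0.2936  0.092 ] maxbright 246
wrist [128.6  91.9] [45.8 48.5] [ 0.4979 -0.1071  0.06  ] rel die [ 0.0353  0.1904 -0.032 ]
wrist [81.  63.1] [41.6 46.3] [ 0.5105 -0.0358  0.06  ] rel die [ 0.0479  0.2617 -0.032 ]
wrist [43.2 40.6] [33.2 43.4] [0.5229 0.0334 0.06  ] rel die [ 0.0602  0.3309 -0.032 ]
die [ 0.4626 -0.2975  0.092 ] maxbright 221
```

>>> play_rows:
  motion:
    - {"slide": [0, 0, -35], "twist": 0}
    - {"slide": [0, 0, -75], "twist": 0}
    - {"slide": [0, 0, -115], "twist": 0}
    - {"slide": [0, 0, -150], "twist": 0}
    - {"slide": [0, 0, -172], "twist": 0}
    - {"slide": [0, 0, -183], "twist": 0}
    - {"slide": [0, 0, -183], "twist": 0}
    - {"slide": [0, 0, -183], "twist": 0}

```text
time_s: 26.03
tool_pos: [0.4615, -0.2956, 0.0636]
orientation: [0.0, 0.978, 0.206, 0.0]
force: [0.3, -1.4, 1.1]
finger_gap: 0.998
grasp_force: 0.0
```

>>> play_rows:
  motion:
    - {"slide": [0, 0, 0], "twist": 0}
    - {"slide": [0, 0, 0], "twist": 0}
    - {"slide": [0, 0, 0], "twist": 0}
    - {"slide": [0, 0, 0], "twist": 0}
    - {"slide": [0, 0, 0], "twist": 0}
    - {"slide": [0, 0, 0], "twist": 0}
    - {"slide": [0, 0, 0], "twist": 0}
    - {"slide": [0, 0, 0], "twist": 0}
  claw: 0
  squeeze: 80

```text
time_s: 26.7
tool_pos: [0.4618, -0.2969, 0.0644]
orientation: [0.001, 0.979, 0.206, 0.001]
force: [0.1, -0.2, 5.8]
finger_gap: 0.39
grasp_force: 78.5
```

>>> play_rows:
  motion:
    - {"slide": [0, 0, 2], "twist": 0}
    - {"slide": [0, 0, 8], "twist": 0}
    - {"slide": [0, 0, 20], "twist": 0}
    - {"slide": [0, 0, 40], "twist": 0}
    - {"slide": [0, 0, 65], "twist": 0}
    - {"slide": [0, 0, 90], "twist": 0}
    - {"slide": [0, 0, 100], "twist": 0}
    - {"slide": [0, 0, 100], "twist": 0}

```text
time_s: 27.37
tool_pos: [0.4622, -0.297, 0.1661]
orientation: [0.002, 0.979, 0.206, 0.002]
force: [1.2, -1.1, -7.6]
finger_gap: 0.389
grasp_force: 80.5
```

```bash
python3 m.py
```

```text
F [-0.25  0.21 -8.03] se [0.15 0.27 0.24] P [ 0.46004 -0.29526  0.16102] gap 0.388 t 27.7667 M [-0.    0.04 -0.02]
```

The opening of 0.39 is wider than a 28 mm stem should give, so the pads probably catch the head. I set it back down and regrip lower.

>>> play_rows:
  motion:
    - {"slide": [0, 0, -20], "twist": 0}
    - {"slide": [0, 0, -50], "twist": 0}
    - {"slide": [0, 0, -75], "twist": 0}
    - {"slide": [0, 0, -88], "twist": 0}
    - {"slide": [0, 0, -94], "twist": 0}
    - {"slide": [0, 0, -97], "twist": 0}
    - {"slide": [0, 0, -97], "twist": 0}
    - {"slide": [0, 0, -97], "twist": 0}

```text
time_s: 28.43
tool_pos: [0.462, -0.2969, 0.0675]
orientation: [0.001, 0.979, 0.206, 0.001]
force: [0.1, -0.0, -7.5]
finger_gap: 0.389
grasp_force: 80.7
```

```bash
python3 m.py
```

```text
F [-0.18 -0.08 -7.94] se [0.12 0.1  0.12] P [ 0.46158 -0.29657  0.06709] gap 0.391 t 28.8333 M [ 0.03  0.03 -0.02]
```

>>> play_rows:
  motion:
    - {"slide": [0, 0, -1], "twist": 0}
    - {"slide": [0, 0, -1.5], "twist": 0}
    - {"slide": [0, 0, -1.5], "twist": 0}

```text
time_s: 29.08
tool_pos: [0.4611, -0.2961, 0.0646]
orientation: [0.0, 0.979, 0.206, 0.0]
force: [-0.7, -0.7, -5.5]
finger_gap: 0.386
grasp_force: 80.7
```

```bash
python3 m.py
```

```text
F [-0.05  0.03 -4.42] se [0.12 0.2  0.18] P [ 0.46106 -0.29612  0.06461] gap 0.391 t 29.4833 M [ 0.1  -0.02  0.06]
```

>>> play_rows:
  motion:
    - {"slide": [0, 0, 0], "twist": 0}
    - {"slide": [0, 0, 0], "twist": 0}
    - {"slide": [0, 0, 0], "twist": 0}
    - {"slide": [0, 0, 0], "twist": 0}
    - {"slide": [0, 0, 0], "twist": 0}
    - {"slide": [0, 0, -3], "twist": 0}
    - {"slide": [0, 0, -6.5], "twist": 0}
    - {"slide": [0, 0, -6.5], "twist": 0}
  claw: 1

```text
time_s: 30.15
tool_pos: [0.4604, -0.2956, 0.0568]
orientation: [-0.001, 0.979, 0.206, -0.0]
force: [-0.1, 0.7, 0.1]
finger_gap: 0.998
grasp_force: 0.0
```

>>> play_rows:
  motion:
    - {"slide": [0, 0, 0], "twist": 0}
    - {"slide": [0, 0, 0], "twist": 0}
    - {"slide": [0, 0, 0], "twist": 0}
    - {"slide": [0, 0, 0], "twist": 0}
    - {"slide": [0, 0, 0], "twist": 0}
    - {"slide": [0, 0, 0], "twist": 0}
    - {"slide": [0, 0, 0], "twist": 0}
    - {"slide": [0, 0, 0], "twist": 0}
  claw: 0
  squeeze: 60

```text
time_s: 30.82
tool_pos: [0.4611, -0.2963, 0.0581]
orientation: [0.0, 0.979, 0.206, 0.0]
force: [1.0, -1.4, 0.4]
finger_gap: 0.365
grasp_force: 59.4
```

```bash
python3 m.py
```

```text
F [ 0.95 -1.85  0.67] se [0.14 0.1  0.13] P [ 0.46111 -0.29628  0.0581 ] gap 0.363 t 31.2167 M [-0.31 -0.11  0.  ]
```

```bash
python3 - <<'E'
from h import *
w=img('wrist');s=img('side')
o=np.zeros((600,800,3),np.uint8);o[:400,:]=cv2.resize(w['bgr'][220:420,80:480],(800,400),interpolation=cv2.INTER_CUBIC)
o[400:,:400]=cv2.resize(s['bgr'][105:155,290:390],(400,200),interpolation=cv2.INTER_CUBIC)
cv2.imwrite('pics/w6.png',o)
E
```

```text
(no output)
```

View pics/w6.png

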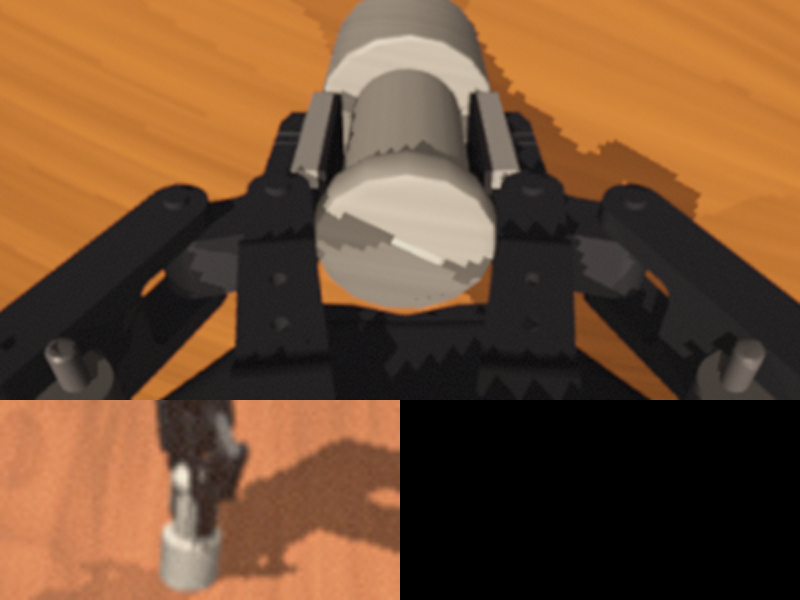

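The wrist crop shows the pads beside the stem but their upper ends still touching the head's side at about (318,200). About 2.5 mm lower should clear it, with the tips just above the foot.

>>> play_rows:
  motion:
    - {"slide": [0, 0, 0], "twist": 0}
    - {"slide": [0, 0, 0], "twist": 0}
    - {"slide": [0, 0, 0], "twist": 0}
    - {"slide": [0, 0, -1.5], "twist": 0}
    - {"slide": [0, 0, -2.7], "twist": 0}
    - {"slide": [0, 0, -2.7], "twist": 0}
    - {"slide": [0, 0, -2.7], "twist": 0}
  claw: 0.7

```text
time_s: 31.9
tool_pos: [0.4607, -0.2958, 0.0548]
orientation: [-0.0, 0.979, 0.206, -0.0]
force: [0.4, -0.3, 0.1]
finger_gap: 0.7
grasp_force: 0.0
```

>>> play_rows:
  motion:
    - {"slide": [0, 0, 0], "twist": 0}
    - {"slide": [0, 0, 0], "twist": 0}
    - {"slide": [0, 0, 0], "twist": 0}
    - {"slide": [0, 0, 0], "twist": 0}
    - {"slide": [0, 0, 0], "twist": 0}
    - {"slide": [0, 0, 0], "twist": 0}
    - {"slide": [0, 0, 0], "twist": 0}
    - {"slide": [0, 0, 0], "twist": 0}
  claw: 0
  squeeze: 60

```text
time_s: 32.57
tool_pos: [0.4611, -0.2962, 0.0554]
orientation: [0.0, 0.979, 0.206, 0.0]
force: [-0.4, -1.7, 1.5]
finger_gap: 0.36
grasp_force: 58.2
```

```bash
python3 m.py
```

```text
Traceback (most recent call last):
  File "m.py", line 5, in <module>
    ctrl.get_image('wrist'); o=ctrl.get_obs();F.append(o['force']);P.append(o['tool_pos'])
    ~~~~~~~~~~~~~~^^^^^^^^^
ValueError: 200 camera calls are used up
```

Camera calls are used up, so I work from the saved pictures for the pad 3 position.

```bash
sed -n 1,40p /dev/null; python3 - <<'E'
from h import *
import pickle
_,s0,_=pickle.load(open('d0.pkl','rb'));_,s3,w3=pickle.load(open('d3.pkl','rb'));w4,s4=pickle.load(open('d4.pkl','rb'));_,s5,w5=pickle.load(open('d5.pkl','rb'))
def fit(d,z=.06):
    out=[]
    g=cv2.cvtColor(d['bgr'],cv2.COLOR_BGR2GRAY).astype(np.float32)
    for c in ((.5219,.0449,z),(.5087,-.0275,z),(.4955,-.0995,z)):
        u,v=px(d,c)
        if not(15<u<545 and 15<v<405): out.append(None);continue
        # pixels inside predicted circle; refine centroid of dark pixels within seat ring
        for th in (40,50,60):
            ring=np.array([px(d,(c[0]+.036*np.cos(a),c[1]+.036*np.sin(a),z)) for a in np.linspace(0,6.28,40)]).astype(np.int32)
            k=np.zeros(g.shape,np.uint8);cv2.fillPoly(k,[ring],255);k=((g<th)&(k>0)).astype(np.uint8)
            n,l,st,ce=cv2.connectedComponentsWithStats(k)
            if n<2: continue
            i=1+np.argmax(st[1:,4]);P=onz(d,*ce[i],z);out.append((th,int(st[i,4]),P[:2].round(4).tolist()))
    return out
for n,d in (('s0',s0),('s5',s5),('w3',w3),('w5',w5)): print(n,*fit(d),sep='\n ')
E
```

```text
s0
 (40, 2, [0.5026, 0.0686])
 (50, 18, [0.5102, 0.0736])
 (60, 59, [0.5201, 0.0705])
 (50, 11, [0.4943, -0.0005])
 (60, 53, [0.5079, -0.0015])
 (40, 1, [0.5194, -0.0804])
 (50, 10, [0.484, -0.07])
 (60, 44, [0.4959, -0.0724])
s5
 (40, 3, [0.5076, 0.0724])
 (50, 16, [0.5088, 0.0727])
 (60, 85, [0.5196, 0.0633])
 (40, 2, [0.492, -0.001])
 (50, 15, [0.4949, -0.0013])
 (60, 174, [0.5102, -0.0167])
 (40, 1, [0.4811, -0.0708])
 (50, 15, [0.4832, -0.0721])
 (60, 143, [0.4974, -0.0884])
w3
 (40, 116, [0.5472, 0.0533])
 (50, 192, [0.5456, 0.0545])
 (60, 763, [0.5389, 0.0556])
 (40, 774, [0.5065, -0.0172])
 (50, 1024, [0.5051, -0.0172])
 (60, 1601, [0.5037, -0.0219])
 (40, 850, [0.4954, -0.0856])
 (50, 1396, [0.4879, -0.0889])
 (60, 1927, [0.4912, -0.092])
w5
 (40, 276, [0.5214, 0.0188])
 (50, 1115, [0.5232, 0.0358])
 (60, 1153, [0.5232, 0.0361])
 (40, 316, [0.5102, -0.0538])
 (50, 1502, [0.5105, -0.0355])
 (60, 1576, [0.5104, -0.0344])
 (40, 243, [0.5011, -0.126])
 (50, 1762, [0.4979, -0.1072])
 (60, 1797, [0.4979, -0.107])
```

```bash
python3 - <<'E'
from h import *
import pickle
_,s0,_=pickle.load(open('d0.pkl','rb'));_,s3,w3=pickle.load(open('d3.pkl','rb'));t5,s5,w5=pickle.load(open('d5.pkl','rb'))
def crop(d,x0,y0,x1,y1,k):
    c=cv2.resize(d['bgr'][y0:y1,x0:x1],None,fx=k,fy=k,interpolation=cv2.INTER_CUBIC)
    for C in ((.5219,.0449,.06),(.5087,-.0275,.06),(.4955,-.0995,.06)):
        for r,col in((.027,(0,255,0)),(.001,(0,0,255))):
            q=np.array([px(d,(C[0]+r*np.cos(a),C[1]+r*np.sin(a),C[2])) for a in np.linspace(0,6.28,40)])
            q=((q-[x0,y0]+.5)*k).astype(np.int32);cv2.polylines(c,[q],True,col,1)
    return c
o=np.zeros((600,800,3),np.uint8)
o[:560,:400]=crop(s0,290,155,340,225,8)
o[:300,405:800]=crop(w3,235,160,445,335,2)[:300,:395]
o[305:600,405:800]=crop(t5,265,228,365,270,4)[:295,:395] if 0 else 0
c=crop(t5,265,225,364,272,4);o[305:305+c.shape[0],404:404+c.shape[1]]=c[:, :396]
cv2.imwrite('pics/w7.png',o)
E
```

```text
(no output)
```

View pics/w7.png

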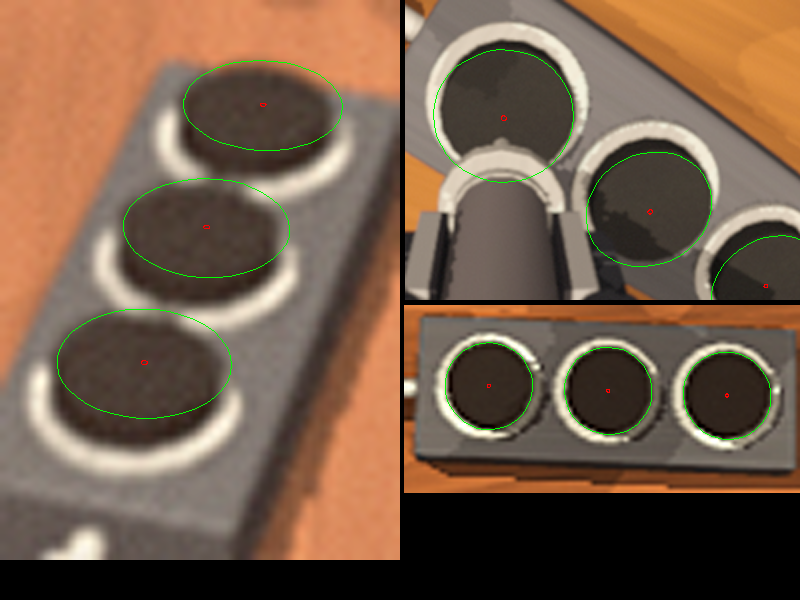

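The top view's projected circles sit right on the pads. The side view's offset matches its bias at the die, so the die-to-pad shift is (+35, +197) mm in both views. I lift and carry.

>>> play_rows:
  motion:
    - {"slide": [0, 0, 2], "twist": 0}
    - {"slide": [0, 0, 8], "twist": 0}
    - {"slide": [0, 0, 20], "twist": 0}
    - {"slide": [0, 0, 40], "twist": 0}
    - {"slide": [0, 0, 65], "twist": 0}
    - {"slide": [0, 0, 85], "twist": 0}
    - {"slide": [0, 0, 90], "twist": 0}
    - {"slide": [0, 0, 90], "twist": 0}

```text
time_s: 33.33
tool_pos: [0.4618, -0.2966, 0.1474]
orientation: [0.002, 0.979, 0.206, 0.001]
force: [0.4, -0.6, -7.6]
finger_gap: 0.358
grasp_force: 59.5
```

>>> play_rows:
  motion:
    - {"slide": [2, 10, 0], "twist": 0}
    - {"slide": [5, 28, 0], "twist": 0}
    - {"slide": [9, 50, 0], "twist": 0}
    - {"slide": [13, 73, 0], "twist": 0}
    - {"slide": [17, 97, 0], "twist": 0}
    - {"slide": [22, 122, 0], "twist": 0}
    - {"slide": [26, 145, 0], "twist": 0}
    - {"slide": [30, 167, 0], "twist": 0}

```text
time_s: 34.0
tool_pos: [0.4891, -0.1263, 0.1422]
orientation: [-0.002, 0.979, 0.206, -0.002]
force: [0.3, -0.9, -7.3]
finger_gap: 0.359
grasp_force: 59.8
```

>>> play_rows:
  motion:
    - {"slide": [3, 15, 0], "twist": 0}
    - {"slide": [4, 24, 0], "twist": 0}
    - {"slide": [5, 29, 0], "twist": 0}
    - {"slide": [5, 30, 0], "twist": 0}
    - {"slide": [5, 30, 0], "twist": 0}
    - {"slide": [5, 30, 0], "twist": 0}
    - {"slide": [5, 30, 0], "twist": 0}
    - {"slide": [5, 30, 0], "twist": 0}

```text
time_s: 34.67
tool_pos: [0.4958, -0.0997, 0.1451]
orientation: [0.0, 0.979, 0.205, -0.0]
force: [0.5, -0.3, -7.6]
finger_gap: 0.358
grasp_force: 59.9
```

>>> play_rows:
  motion:
    - {"slide": [0, 0, -8], "twist": 0}
    - {"slide": [0, 0, -15], "twist": 0}
    - {"slide": [0, 0, -20], "twist": 0}
    - {"slide": [0, 0, -24], "twist": 0}
    - {"slide": [0, 0, -27], "twist": 0}
    - {"slide": [0, 0, -27], "twist": 0}
    - {"slide": [0, 0, -27], "twist": 0}
    - {"slide": [0, 0, -27], "twist": 0}

```text
time_s: 35.33
tool_pos: [0.4962, -0.0991, 0.1184]
orientation: [0.0, 0.979, 0.206, 0.0]
force: [-0.1, -0.7, -7.1]
finger_gap: 0.363
grasp_force: 59.8
```

>>> play_rows:
  motion:
    - {"slide": [0, 0, -1.5], "twist": 0}
    - {"slide": [0, 0, -3], "twist": 0}
    - {"slide": [0, 0, -4.5], "twist": 0}
    - {"slide": [0, 0, -6], "twist": 0}
    - {"slide": [0, 0, -7.5], "twist": 0}
    - {"slide": [0, 0, -9], "twist": 0}
    - {"slide": [0, 0, -9], "twist": 0}
    - {"slide": [0, 0, -9], "twist": 0}

```text
time_s: 36.0
tool_pos: [0.4961, -0.0991, 0.1095]
orientation: [0.0, 0.979, 0.206, 0.0]
force: [-0.9, 0.7, -4.0]
finger_gap: 0.354
grasp_force: 59.7
```

>>> play_rows:
  motion:
    - {"slide": [0, 0, -1], "twist": 0}
    - {"slide": [0, 0, -2], "twist": 0}
    - {"slide": [0, 0, -3], "twist": 0}
    - {"slide": [0, 0, -3], "twist": 0}
    - {"slide": [0, 0, -3], "twist": 0}

```text
time_s: 36.42
tool_pos: [0.4962, -0.0991, 0.1064]
orientation: [0.0, 0.979, 0.206, 0.0]
force: [-0.2, 0.7, -2.5]
finger_gap: 0.361
grasp_force: 59.7
```

>>> play_rows:
  motion:
    - {"slide": [0, 0, -1], "twist": 0}
    - {"slide": [0, 0, -2], "twist": 0}
    - {"slide": [0, 0, -2.5], "twist": 0}
    - {"slide": [0, 0, -2.5], "twist": 0}
    - {"slide": [0, 0, -2.5], "twist": 0}

```text
time_s: 36.83
tool_pos: [0.4961, -0.0991, 0.1039]
orientation: [0.0, 0.979, 0.206, 0.0]
force: [-0.6, -0.3, -0.6]
finger_gap: 0.358
grasp_force: 59.6
```

>>> play_rows:
  motion:
    - {"slide": [0, 0, -0.5], "twist": 0}
    - {"slide": [0, 0, -1], "twist": 0}
    - {"slide": [0, 0, -1], "twist": 0}

```text
time_s: 37.08
tool_pos: [0.4961, -0.0991, 0.1028]
orientation: [0.0, 0.979, 0.206, 0.0]
force: [0.6, -0.7, 0.5]
finger_gap: 0.36
grasp_force: 59.5
```

>>> play_rows:
  motion:
    - {"slide": [0, 0, 0], "twist": 0}

```text
time_s: 37.17
tool_pos: [0.4961, -0.0991, 0.1028]
orientation: [0.0, 0.979, 0.206, 0.0]
force: [-0.6, -0.2, -0.6]
finger_gap: 0.36
grasp_force: 59.5
```

>>> play_rows:
  motion:
    - {"slide": [0, 0, 0], "twist": 0}

```text
time_s: 37.25
tool_pos: [0.4961, -0.0991, 0.1028]
orientation: [0.0, 0.979, 0.206, 0.0]
force: [1.0, -0.0, 0.5]
finger_gap: 0.358
grasp_force: 59.5
```

>>> play_rows:
  motion:
    - {"slide": [0, 0, 0], "twist": 0}

```text
time_s: 37.33
tool_pos: [0.4961, -0.0991, 0.1028]
orientation: [0.0, 0.979, 0.206, 0.0]
force: [0.4, -1.1, -0.7]
finger_gap: 0.363
grasp_force: 59.5
```

>>> play_rows:
  motion:
    - {"slide": [0, 0, 0], "twist": 0}
    - {"slide": [0, 0, 0], "twist": 0}
  squeeze: 20

```text
time_s: 37.5
tool_pos: [0.496, -0.0991, 0.1027]
orientation: [0.0, 0.979, 0.206, 0.0]
force: [-0.3, -0.6, -0.2]
finger_gap: 0.363
grasp_force: 59.5
```

>>> play_rows:
  motion:
    - {"slide": [0, 0, 0], "twist": 0}
    - {"slide": [0, 0, 0], "twist": 0}
    - {"slide": [0, 0, 0], "twist": 0}
    - {"slide": [0, 0, 0], "twist": 0}
    - {"slide": [0, 0, 0], "twist": 0}
    - {"slide": [0, 0, 0], "twist": 0}
    - {"slide": [0, 0, 0], "twist": 0}
    - {"slide": [0, 0, 0], "twist": 0}
  claw: 1

```text
time_s: 38.17
tool_pos: [0.4959, -0.099, 0.1026]
orientation: [-0.0, 0.979, 0.206, 0.0]
force: [-0.8, 0.1, 0.7]
finger_gap: 0.998
grasp_force: 0.0
```

>>> play_rows:
  motion:
    - {"slide": [0, 0, 5], "twist": 0}
    - {"slide": [0, 0, 15], "twist": 0}
    - {"slide": [0, 0, 30], "twist": 0}
    - {"slide": [0, 0, 55], "twist": 0}
    - {"slide": [0, 0, 85], "twist": 0}
    - {"slide": [0, 0, 110], "twist": 0}
    - {"slide": [0, 0, 125], "twist": 0}
    - {"slide": [0, 0, 125], "twist": 0}

```text
time_s: 38.83
tool_pos: [0.4982, -0.0998, 0.2337]
orientation: [0.003, 0.979, 0.206, 0.004]
force: [0.5, -0.4, 0.1]
finger_gap: 1.0
grasp_force: 0.0
```

>>> play_rows:
  motion:
    - {"slide": [0, 0, 0], "twist": 0}
    - {"slide": [0, 0, 0], "twist": 0}
    - {"slide": [0, 0, 0], "twist": 0}
    - {"slide": [0, 0, 0], "twist": 0}

```text
time_s: 39.17
tool_pos: [0.495, -0.0987, 0.2257]
orientation: [-0.001, 0.979, 0.206, -0.001]
force: [0.3, -0.5, -0.6]
finger_gap: 1.001
grasp_force: 0.0
```

```bash
python3 -c "
from rig import ctrl
print(ctrl.hand_in())"
```

```text
the job is handed in; nothing more can be done
None
```

The job is handed in at 39 s: the pads read hard, medium and soft from the knob end, the gauge is back upright in its stand, and the die was released on the soft far pad under its own weight; camera calls had run out, so the die's final stance is known only from force and position readings, and its gripper opening was wider than the stem, so the pads may have held it partly by the head.

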